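# Start the bench centrifuge with its spring-return key

## Robot

A 6-joint arm with a two-finger parallel gripper is mounted at the origin on the work surface. World frame = base frame: x ahead of the robot, y to its left, z up, the work surface at z = 0. Lengths are in mm, angles in rad, forces in N, time in s.
With the tool pointing down it reaches from about 275 to 750 mm from the base axis. Payload 10.2 kg.
Tool frame: the origin (TCP) lies between the finger pads; the fingertips stand 14 mm ahead of it and the grasp point (between the pads) lies 5 mm behind it; z points along the fingers, y is the direction in which the jaws open and shut (so a half turn about z gives the same grasp; the last joint's range is limited). The gripper opens to 85 mm and grips with 20 to 120 N. Pads are 22 mm wide; open, the fingers measure 114 mm over their backs; the gripper's body (76 mm by 85 mm) begins 54 mm behind the grasp point. The pads swing forward as they close: fully open they stand 13 mm farther back than shut.
Start: joints at [1.076, 0.313, 1.498, -0, 1.331, -0.223], TCP at [140.957, 505.729, 245.294] pointing down, gripper open.
Joint ranges: [-2.94, 2.94], [-0.97, 2.17], [0.19, 2.56], [-1.23, 4.37], [0.02, 3.11], [-2.88, 2.88]. Speed limits (rad/s): [2.39, 2.39, 3.01, 3.14, 3.14, 3.14].

## Interface

Orientations are given as [roll, pitch, yaw] about the fixed x, y, z axes, in that order (R = Rz(yaw) Ry(pitch) Rx(roll)).
In Python, from plant import read_state, camera, camera_params, hand_in, find_in, landmark_of gives the robot as it stands.
- The arm moves only by the tool drive_tool, never from a script. Its argument "plan" is a list of rows, each an object of numbers: "jaw": the gripper's target within -1 to 1 (fully open at 1, half-way at 0, shut at -1); "dx", "dy", "dz": the shift along the tool's x, y, z in units of 25 mm (1.0 is 25 mm); "roll": the turn about the tool's z in units of 6 degrees (1.0 is 6 degrees). In form: [{"jaw": .., "dx": .., "dy": .., "dz": .., "roll": ..}, ...]. A call has 1 to 5 rows; each row shifts and turns the pose as measured when the row begins, along the tool's axes as they then stand; what a row does not reach is not made up. A row lasts 1/10 s, in which the tool goes at most 50 mm and 8.59 degrees, less where a joint would pass 70% of its speed; a pose out of reach is approached as far as the arm can. A call is refused whole if a number of a shift passes 1 or a number of a turn 1, either way. A call with a gripper value outside its range is refused whole. The fingers move at their own pace and stop on an object; the grip force is fixed at half the most. Time passes only in rows, so rows that do not move let the fingers close. It gives the time, the measured TCP pose, the force and the opening at its end, in the units of the state.
- read_state(): the state, without advancing time (a new reading comes with each control period).
- camera(name): name is "scene" or "top"; returns the picture (384x512x3 uint8, red, green, blue); there is no depth.
- camera_params(name): a dict with "fx", "fy", "cx", "cy" (pixels), "R" (3x3) and "t" (3): a world point X has camera coordinates R X + t. Camera axes: x right, y down, z forward; pixel columns grow to the right and rows downward; lengths in mm; the calibration is good to about 2 mm. A picture is of the moment at which its call begins. camera_params takes no time and is no camera call.
- hand_in(): hands the job in, once; it reports no verdict.
Trained networks look in the newest picture that a camera, given by its name, has taken for a name from the list of things; names that differ only in an ending like _2 or _b are one class to them, and where a whole thing is asked for, a point or a joint stands for the part that bears it (a point fixed in the world has none). Each returns a list of dicts, best first, with "score" (0 to 1); they miss things now and then, are a little off and sometimes report something else, mostly with a low value. They report only what shows in the picture. A call takes as long as a camera call.
- find_in(camera, thing): "extent" ([centre column, centre row, width, height] as shares, 0 to 1, of the picture: columns of its width, rows of its height, round what is visible of it).
- landmark_of(camera, thing): "point" ([row, column] as shares, 0 to 1, of the picture: columns of its width, rows of its height: a listed point, or the origin of a listed thing).
The state is a dict: "time_s": time; "joint_positions": joint angles; "dq": joint speeds; "effort": joint torques, N m; "ee_pos": TCP position; "tcp_rot": TCP orientation; "force": force on the tool from outside, world axes, zero at the start; "torque": the same for the moment, N m; "opening": opening from 0.0 (shut) to 1.0 (fully open).
Only numpy, scipy, OpenCV 4.12 (cv2) and the standard library are available. Lean on these libraries where they do the work, as an engineer would, in place of code of your own. Each camera call takes 0.05 s, during which the arm holds its last target.

## Task

Start the small round centrifuge: take the key standing in its control deck, turn it clockwise from off, past run, all the way to start, and keep it there for about half a second; then let it spring back to run and leave it there, let go of. Do not touch the plate shaker beside it, which has the same deck and the same key.

Things in the scene. Friction and masses are not known exactly. Their poses are not given: they have to be found in the camera images.
- key_grip (a point): Grip point on the centrifuge's key, on its vertical turning axis, 110 mm above the table. The key's black bow is an upright slab, 30 mm wide (point x), 9 mm thick (point y), 94 to 122 mm above the table, over a lock cylinder (28 mm across, top at 84 mm) in the flat deck (70 mm high). z up; the point turns with the key, clockwise from above: off, run 0.6 rad on, start another 0.6 rad on.
- key_lock (a joint): The key's turn from off to run, rad: 0 off (as found), 0.6 run (stop), clockwise from above. Takes 0.03 N m and stays where left, so the key can be turned back off run. Three white marks on the robot's side of the key show the bow's line at off, run and start, from right to left; at run the bow lies along the machine's x.
- key_start (a joint): The same key's further turn from run to start, rad: 0 run, 0.6 start (stop), clockwise. A spring (0.06 N m at run, 0.12 at start) returns it to 0 in about 0.3 s when let go; key_lock moves first. The centrifuge is fixed; its round drum (172 mm across, 134 mm high, black lid) is centred 155 mm left (+y) of the key; two dials, 12 mm high, lie on the deck 72 mm behind the key.
- shaker: Bystander: fixed white plate shaker with the same footprint (170 x 300 mm), deck, dials and key as the centrifuge, but a flat square grey plate (160 x 165 mm, top 100 mm above the table, corner pins to 116 mm, a jar standing on it) in place of the drum. Origin on the table under its middle; x away from the robot, y left. Its key stands at x -20, y -95 mm, top 122 mm above the table.

How it is judged:
By the outcome, as a careful person would: the job done as asked, in the order asked, and still so for the second after the job is handed in, with the robot touching nothing.
It also fails if it takes over 32 s, if anything falls off the work surface, if the arm or the gripper's body presses on something with over 40 N, if the wrist force passes 120 N, or if a joint passes its speed limit or range.

## Working session

There is one attempt and no reset: what is moved stays moved. The work goes in short steps, Python scripts to look and compute and a tool call to move; the robot and the scene stay as the last step left them, time stands still between calls to the robot, and variables do not carry over. Pictures are saved under pics/ and viewed, and the job is handed in when it is done.

Besides the shell and the picture viewer there is one more tool, called after ">>>" as name([rows], argument=value, ...), one row to a line, values as JSON. drive_tool: Moves the arm, as the interface text tells. Its arguments: {"type":"object","properties":{"plan":{"type":"array","items":{"type":"object","properties":{"jaw":{"type":"number"},"dx":{"type":"number"},"dy":{"type":"number"},"dz":{"type":"number"},"roll":{"type":"number"}}}}},"required":["plan"]}

```bash
mkdir -p pics; python3 - <<'E'
from plant import *
import cv2,numpy as np
for c in ["scene","top"]:
    im=camera(c); cv2.imwrite(f"pics/{c}0.png",im[:,:,::-1])
    p=camera_params(c); print(c,{k:np.round(v,3).tolist() for k,v in p.items()})
    for t in ["key_grip","shaker"]:
        print(c,t,landmark_of(c,t)[:3],find_in(c,t)[:3])
print(read_state())
E
```

```text
scene {'fx': 404.278, 'fy': 404.278, 'cx': 252.75, 'cy': 187.549, 'R': [[-0.595, 0.804, -0.008], [0.682, 0.499, -0.536], [-0.426, -0.324, -0.844]], 't': [331.756, -301.335, 1271.324]}
scene key_grip [{'point': [0.3669, 0.2887], 'score': 0.44}] [{'extent': [0.2887, 0.3684, 0.0117, 0.0451], 'score': 0.41}]
scene shaker [{'point': [0.7049, 0.6293], 'score': 0.57}] [{'extent': [0.6357, 0.7044, 0.298, 0.3297], 'score': 0.71}]
top {'fx': 364.713, 'fy': 364.713, 'cx': 252.824, 'cy': 188.206, 'R': [[-0.011, -1.0, 0.0], [-0.994, 0.011, -0.112], [0.112, -0.001, -0.994]], 't': [-31.695, 553.803, 919.114]}
top key_grip [{'point': [0.4372, 0.7217], 'score': 0.39}] []
top shaker [{'point': [0.4706, 0.3104], 'score': 0.86}] [{'extent': [0.2964, 0.4721, 0.2576, 0.2245], 'score': 0.7}]
{'time_s': 0.5, 'joint_positions': array([ 1.07561286e+00,  3.12927689e-01,  1.49776890e+00,  1.45566339e-05,
        1.33102454e+00, -2.23430194e-01]), 'dq': array([-3.10438022e-06, -2.65352955e-04, -1.59435198e-03,  1.18577063e-03,
       -1.45366562e-03, -4.26085840e-04]), 'effort': array([-8.68740117e-04, -4.11933696e+01, -2.59763825e+01, -1.73323419e-04,
        7.96448439e-04, -2.29369377e-06]), 'ee_pos': array([140.93333139, 505.70610726, 245.25403479]), 'tcp_rot': array([-3.14147050e+00, -4.22555635e-05,  2.86983592e+00]), 'force': array([-0.24957513, -0.36402407,  0.72081913]), 'torque': array([ 0.02205775, -0.03051752, -0.03351734]), 'opening': 1.0033941289954602}
```

View pics/scene0.png

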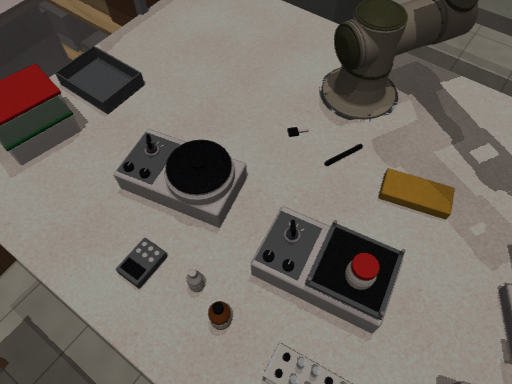

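View pics/top0.png

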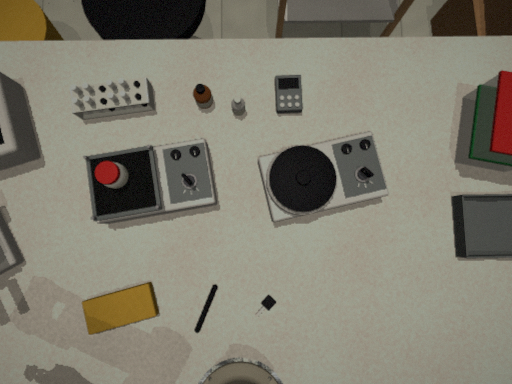

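```bash
cat > h.py <<'E'
import numpy as np
from plant import camera_params
def px2w(c,u,v,z):
    p=camera_params(c);R=np.array(p['R']);t=np.array(p['t'])
    d=R.T@np.array([(u-p['cx'])/p['fx'],(v-p['cy'])/p['fy'],1]);o=-R.T@t
    return o+d*(z-o[2])/d[2]
def w2px(c,X):
    p=camera_params(c);q=np.array(p['R'])@X+np.array(p['t'])
    return p['fx']*q[0]/q[2]+p['cx'],p['fy']*q[1]/q[2]+p['cy']
E
python3 - <<'E'
from h import *
import cv2
print(px2w("scene",.2887*512,.3669*384,110),px2w("top",.7217*512,.4372*384,110))
for c,(u,v),n in [("top",(.7217*512,.4372*384),"t"),("scene",(.2887*512,.3669*384),"s")]:
    im=cv2.imread(f"pics/{'top' if n=='t' else 'scene'}0.png");u,v=int(u),int(v)
    w=50; cr=im[v-w:v+w,u-w:u+w]; cv2.imwrite(f"pics/crop{n}.png",cv2.resize(cr,(600,600),interpolation=cv2.INTER_CUBIC)); print(n,u-w,v-w)
E
```

```text
[ 583.0614716  -313.23982583  110.        ] [ 590.62111969 -318.56497039  110.        ]
t 319 117
s 97 90
```

View crops.

View pics/cropt.png

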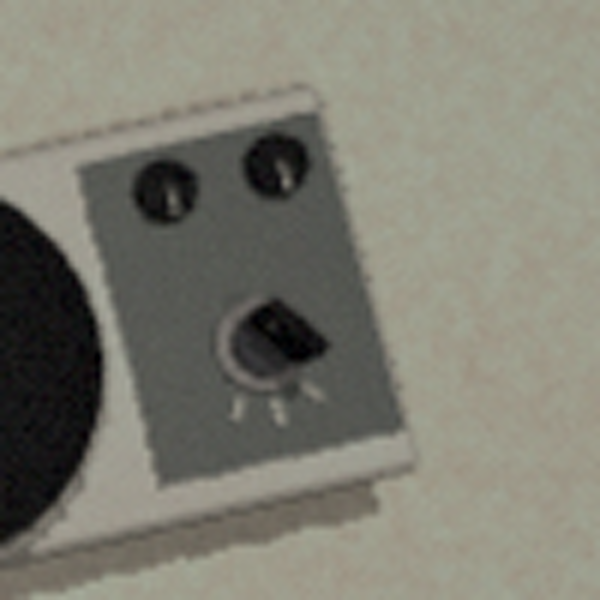

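View pics/crops.png

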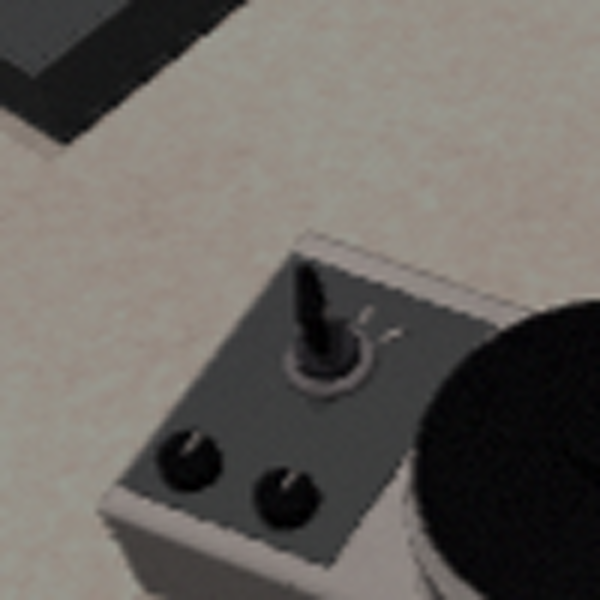

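```bash
python3 - <<'E'
from h import *
def T(a,b,z): return px2w("top",319+(a-.5)/6,117+(b-.5)/6,z)
def S(a,b,z): return px2w("scene",97+(a-.5)/6,90+(b-.5)/6,z)
print("bow top",T(291,328,122)[:2],"collar T",T(262,343,70)[:2], "collar84",T(270,342,84)[:2])
print("scene collar",S(330,357,72)[:2],"bow",S(312,302,110)[:2],"bowtop", S(308,283,122)[:2])
for n,P in [("T",[T(a,b,70) for a,b in [(80,168),(318,112),(405,432),(158,487)]]),("S",[S(a,b,70) for a,b in [(300,252),(122,487),(330,567),(500,325)]])]:
    P=np.array(P)[:,:2];print(n,P.round(1).tolist())
    for i in range(4):
        d=P[(i+1)%4]-P[i];print(np.hypot(*d),np.degrees(np.arctan2(d[1],d[0])))
dr=px2w("top",302.5,179,134);print("drum",dr)
print("marks",[T(a,b,70)[:2].round(1).tolist() for a,b in [(238,408),(278,412),(315,392)]])
print("dials",[T(a,b,82)[:2].round(1).tolist() for a,b in [(166,190),(276,166)]])
# bow line
a,b=T(262,310,122),T(325,345,122);print("bow dir",a,b)
E
```

```text
bow top [ 579.81845649 -309.2797408 ] collar T [ 581.70916095 -313.48880354] collar84 [ 580.00403343 -312.51626321]
scene collar [ 580.30606487 -312.94213899] bow [ 579.89175315 -312.43524012] bowtop [ 578.92519808 -311.97021151]
T [[657.2, -240.0], [680.3, -341.6], [543.6, -371.4], [521.8, -267.6]]
104.19555546426187 -77.20242874978703
139.8279013011414 -167.71849371513775
106.01767065665929 101.89152319537318
138.17985626300987 11.525216613990255
S [[544.0, -367.5], [682.1, -337.1], [659.1, -237.1], [521.9, -265.9]]
141.40883106444798 12.438622341449603
102.53972505990198 102.94830436834987
140.19341763275312 -168.16671518572724
104.01726773811937 -77.73273784380964
drum [ 562.13017225 -153.47209466  134.        ]
marks [[554.4, -302.3], [552.6, -318.9], [560.8, -334.7]]
dials [[644.7, -272.8], [654.3, -319.0]]
bow dir [ 587.1303715  -298.15882488  122.        ] [ 572.89689903 -322.37004017  122.        ]
```

```bash
cat > nxt.py <<'E'
import sys,numpy as np
from plant import read_state
# usage: nxt.py x y z yawdeg [jaw] [gain] [n]
a=[float(v) for v in sys.argv[1:]]
T=np.array(a[:3]);yt=a[3];jaw=a[4];n=int(a[5]) if len(a)>5 else 5; g=a[6] if len(a)>6 else 1
s=read_state();p=np.array(s['ee_pos']);y=np.degrees(s['tcp_rot'][2])
print("t",round(s['time_s'],2),"p",p.round(1),"rpy",np.round(np.degrees(s['tcp_rot']),2),"F",s['force'].round(1),"M",s['torque'].round(2),"open",round(s['opening'],3),"q",s['joint_positions'].round(2))
out=[]
for i in range(n):
    c,sn=np.cos(np.radians(y)),np.sin(np.radians(y))
    R=np.array([[c,sn,0],[sn,-c,0],[0,0,-1]])
    d=R.T@(T-p); m=np.abs(d).max(); d=d*min(1,25/m) if m>0 else d
    e=(y-yt+180)%360-180
    r=np.clip(e,-6,6)
    u=np.round(d/25,2); 
    out.append('{"jaw":%g,"dx":%g,"dy":%g,"dz":%g,"roll":%g}'%(jaw,*u,round(r/6,2)))
    p=p+g*(R@(u*25)); y-=g*r
print("[%s]"%",".join(out))
E
python3 nxt.py 575 -307 215 46.6 1
```

```text
t 0.5 p [140.9 505.7 245.3] rpy [-179.99   -0.    164.43] F [-0.2 -0.4  0.7] M [ 0.02 -0.03 -0.03] open 1.003 q [ 1.08  0.31  1.5   0.    1.33 -0.22]
[{"jaw":1,"dx":-0.95,"dy":-1,"dz":0.05,"roll":1},{"jaw":1,"dx":-1,"dy":-0.85,"dz":0.04,"roll":1},{"jaw":1,"dx":-1,"dy":-0.68,"dz":0.04,"roll":1},{"jaw":1,"dx":-1,"dy":-0.54,"dz":0.04,"roll":1},{"jaw":1,"dx":-1,"dy":-0.41,"dz":0.04,"roll":1}]
```

>>> drive_tool([
  {"jaw": 1, "dx": -0.95, "dy": -1, "dz": 0, "roll": 1},
  {"jaw": 1, "dx": -1, "dy": -0.85, "dz": 0, "roll": 1},
  {"jaw": 1, "dx": -1, "dy": -0.7, "dz": 0, "roll": 1},
  {"jaw": 1, "dx": -1, "dy": -0.55, "dz": 0, "roll": 1},
  {"jaw": 1, "dx": -1, "dy": -0.4, "dz": 0, "roll": 1},
])

```text
time_s: 1.0
ee_pos: [212.8, 367.1, 244.7]
tcp_rot: [3.141, -0.0, 2.332]
force: [0.5, -0.1, 0.5]
opening: 1.001
```

```bash
python3 nxt.py 575 -307 240 46.6 0.2
```

```text
t 1.0 p [212.8 367.1 244.7] rpy [ 1.7998e+02 -1.0000e-02  1.3362e+02] F [ 0.5 -0.1  0.5] M [0.08 0.02 0.01] open 1.001 q [0.77 0.09 1.78 0.   1.28 0.01]
[{"jaw":0.2,"dx":-1,"dy":-0.27,"dz":0.01,"roll":1},{"jaw":0.2,"dx":-1,"dy":-0.17,"dz":0.01,"roll":1},{"jaw":0.2,"dx":-1,"dy":-0.06,"dz":0.01,"roll":1},{"jaw":0.2,"dx":-1,"dy":0.05,"dz":0.01,"roll":1},{"jaw":0.2,"dx":-1,"dy":0.15,"dz":0.01,"roll":1}]
```

Moves track well; continuing.

>>> drive_tool([
  {"jaw": 0.2, "dx": -1, "dy": -0.3, "dz": 0, "roll": 1},
  {"jaw": 0.2, "dx": -1, "dy": -0.2, "dz": 0, "roll": 1},
  {"jaw": 0.2, "dx": -1, "dy": -0.05, "dz": 0, "roll": 1},
  {"jaw": 0.2, "dx": -1, "dy": 0.05, "dz": 0, "roll": 1},
  {"jaw": 0.2, "dx": -1, "dy": 0.15, "dz": 0, "roll": 1},
])

```text
time_s: 1.5
ee_pos: [272.5, 249.2, 245.2]
tcp_rot: [3.139, -0.001, 1.786]
force: [0.1, 0.4, -0.8]
opening: 0.6
```

```bash
python3 nxt.py 575 -307 240 46.6 0.2
```

```text
t 1.5 p [272.5 249.2 245.2] rpy [ 1.7987e+02 -6.0000e-02  1.0236e+02] F [ 0.1  0.4 -0.8] M [-0.03  0.02 -0.03] open 0.6 q [ 0.42 -0.04  1.91  0.    1.27  0.2 ]
[{"jaw":0.2,"dx":-1,"dy":0.29,"dz":0.01,"roll":1},{"jaw":0.2,"dx":-1,"dy":0.41,"dz":0.01,"roll":1},{"jaw":0.2,"dx":-1,"dy":0.54,"dz":0.01,"roll":1},{"jaw":0.2,"dx":-1,"dy":0.68,"dz":0.01,"roll":1},{"jaw":0.2,"dx":-1,"dy":0.84,"dz":0.01,"roll":1}]
```

>>> drive_tool([
  {"jaw": 0.2, "dx": -1, "dy": 0.3, "dz": 0, "roll": 1},
  {"jaw": 0.2, "dx": -1, "dy": 0.4, "dz": 0, "roll": 1},
  {"jaw": 0.2, "dx": -1, "dy": 0.55, "dz": 0, "roll": 1},
  {"jaw": 0.2, "dx": -1, "dy": 0.7, "dz": 0, "roll": 1},
  {"jaw": 0.2, "dx": -1, "dy": 0.85, "dz": 0, "roll": 1},
])

```text
time_s: 2.0
ee_pos: [343.1, 116.7, 246.1]
tcp_rot: [3.138, -0.004, 1.242]
force: [1.1, 0.1, -0.0]
opening: 0.602
```

```bash
python3 nxt.py 575 -307 240 46.6 0.2
```

```text
t 2.0 p [343.1 116.7 246.1] rpy [179.78  -0.21  71.14] F [ 1.1  0.1 -0. ] M [-0.04 -0.01  0.03] open 0.602 q [-0.   -0.06  1.93  0.    1.27  0.33]
[{"jaw":0.2,"dx":-0.91,"dy":1,"dz":0.02,"roll":1},{"jaw":0.2,"dx":-0.74,"dy":1,"dz":0.02,"roll":1},{"jaw":0.2,"dx":-0.59,"dy":1,"dz":0.01,"roll":1},{"jaw":0.2,"dx":-0.45,"dy":1,"dz":0.01,"roll":1},{"jaw":0.2,"dx":-0.33,"dy":1,"dz":0.01,"roll":0.09}]
```

>>> drive_tool([
  {"jaw": 0.2, "dx": -0.9, "dy": 1, "dz": 0, "roll": 1},
  {"jaw": 0.2, "dx": -0.75, "dy": 1, "dz": 0, "roll": 1},
  {"jaw": 0.2, "dx": -0.6, "dy": 1, "dz": 0, "roll": 1},
  {"jaw": 0.2, "dx": -0.45, "dy": 1, "dz": 0, "roll": 1},
  {"jaw": 0.2, "dx": -0.35, "dy": 1, "dz": 0, "roll": 0},
])

```text
time_s: 2.5
ee_pos: [414.8, -20.8, 247.0]
tcp_rot: [3.138, -0.007, 0.8]
force: [0.2, 0.3, -0.5]
opening: 0.6
```

```bash
python3 nxt.py 575 -307 240 46.6 0.2
```

```text
t 2.5 p [414.8 -20.8 247. ] rpy [179.77  -0.37  45.82] F [ 0.2  0.3 -0.5] M [ 0.01 -0.04 -0.04] open 0.6 q [-0.34  0.06  1.8   0.    1.27  0.43]
[{"jaw":0.2,"dx":-0.3,"dy":1,"dz":0.02,"roll":-0.13},{"jaw":0.2,"dx":-0.31,"dy":1,"dz":0.02,"roll":0},{"jaw":0.2,"dx":-0.31,"dy":1,"dz":0.02,"roll":0},{"jaw":0.2,"dx":-0.31,"dy":1,"dz":0.02,"roll":0},{"jaw":0.2,"dx":-0.31,"dy":1,"dz":0.02,"roll":0}]
```

>>> drive_tool([
  {"jaw": 0.2, "dx": -0.3, "dy": 1, "dz": 0, "roll": -0.1},
  {"jaw": 0.2, "dx": -0.3, "dy": 1, "dz": 0, "roll": 0},
  {"jaw": 0.2, "dx": -0.3, "dy": 1, "dz": 0, "roll": 0},
  {"jaw": 0.2, "dx": -0.3, "dy": 1, "dz": 0, "roll": 0},
  {"jaw": 0.2, "dx": -0.3, "dy": 1, "dz": 0, "roll": 0},
])

```text
time_s: 3.0
ee_pos: [481.3, -140.0, 247.6]
tcp_rot: [3.137, -0.007, 0.809]
force: [0.4, 0.4, -0.1]
opening: 0.598
```

```bash
python3 nxt.py 575 -307 240 46.6 0.2
```

```text
t 3.0 p [ 481.3 -140.   247.6] rpy [179.71  -0.4   46.35] F [ 0.4  0.4 -0.1] M [ 0.01 -0.01  0.04] open 0.598 q [-0.52  0.25  1.57  0.01  1.31  0.24]
[{"jaw":0.2,"dx":-0.31,"dy":1,"dz":0.04,"roll":-0.04},{"jaw":0.2,"dx":-0.31,"dy":1,"dz":0.04,"roll":0},{"jaw":0.2,"dx":-0.31,"dy":1,"dz":0.04,"roll":0},{"jaw":0.2,"dx":-0.31,"dy":1,"dz":0.04,"roll":0},{"jaw":0.2,"dx":-0.31,"dy":1,"dz":0.04,"roll":0}]
```

>>> drive_tool([
  {"jaw": 0.2, "dx": -0.3, "dy": 1, "dz": 0, "roll": 0},
  {"jaw": 0.2, "dx": -0.3, "dy": 1, "dz": 0, "roll": 0},
  {"jaw": 0.2, "dx": -0.3, "dy": 1, "dz": 0, "roll": 0},
  {"jaw": 0.2, "dx": -0.3, "dy": 1, "dz": 0, "roll": 0},
  {"jaw": 0.2, "dx": -0.3, "dy": 1, "dz": 0, "roll": 0},
])

```text
time_s: 3.5
ee_pos: [548.0, -258.6, 247.8]
tcp_rot: [3.137, -0.007, 0.808]
force: [-0.4, 0.2, -0.4]
opening: 0.599
```

```bash
python3 nxt.py 580 -312 200 46.6 0
```

```text
t 3.5 p [ 548.  -258.6  247.8] rpy [179.72  -0.41  46.32] F [-0.4  0.2 -0.4] M [-0.02  0.03  0.  ] open 0.599 q [-0.64  0.49  1.24  0.01  1.41  0.12]
[{"jaw":0,"dx":-0.28,"dy":1,"dz":0.8,"roll":-0.05},{"jaw":0,"dx":-0.28,"dy":1,"dz":0.79,"roll":0},{"jaw":0,"dx":-0.11,"dy":0.4,"dz":0.32,"roll":0},{"jaw":0,"dx":0,"dy":-0,"dz":0,"roll":0},{"jaw":0,"dx":0,"dy":-0,"dz":0,"roll":0}]
```

>>> drive_tool([
  {"jaw": 0, "dx": -0.3, "dy": 1, "dz": 0.6, "roll": 0},
  {"jaw": 0, "dx": -0.3, "dy": 1, "dz": 0.6, "roll": 0},
  {"jaw": 0, "dx": -0.1, "dy": 0.4, "dz": 0.5, "roll": 0},
  {"jaw": 0, "dx": 0, "dy": 0, "dz": 0, "roll": 0},
])

```text
time_s: 3.9
ee_pos: [581.4, -317.6, 202.9]
tcp_rot: [3.136, -0.007, 0.806]
force: [-0.5, -0.2, -0.1]
opening: 0.501
```

```bash
python3 nxt.py 580 -312 160 46.6 0; python3 - <<'E'
from plant import *
import cv2
from h import *
for c in ["scene","top"]:
    im=camera(c)[:,:,::-1]; u,v=map(int,w2px(c,np.array([580,-312,130])));w=60
    cr=im[max(0,v-w):v+w,max(u-w,0):u+w];cv2.imwrite(f"pics/a_{c}.png",cv2.resize(cr,(600,600),interpolation=cv2.INTER_CUBIC));print(c,u-w,v-w)
E
```

```text
t 3.9 p [ 581.4 -317.6  202.9] rpy [179.71  -0.4   46.19] F [-0.5 -0.2 -0.1] M [-0.   -0.02  0.02] open 0.501 q [-0.68  0.65  1.09  0.01  1.39  0.08]
[{"jaw":0,"dx":0.07,"dy":-0.11,"dz":1,"roll":-0.07},{"jaw":0,"dx":0.05,"dy":-0.08,"dz":0.71,"roll":0},{"jaw":0,"dx":0,"dy":-0,"dz":0,"roll":0},{"jaw":0,"dx":0,"dy":-0,"dz":0,"roll":0},{"jaw":0,"dx":0,"dy":-0,"dz":0,"roll":0}]
scene 87 75
top 309 110
```

View pics/a_scene.png

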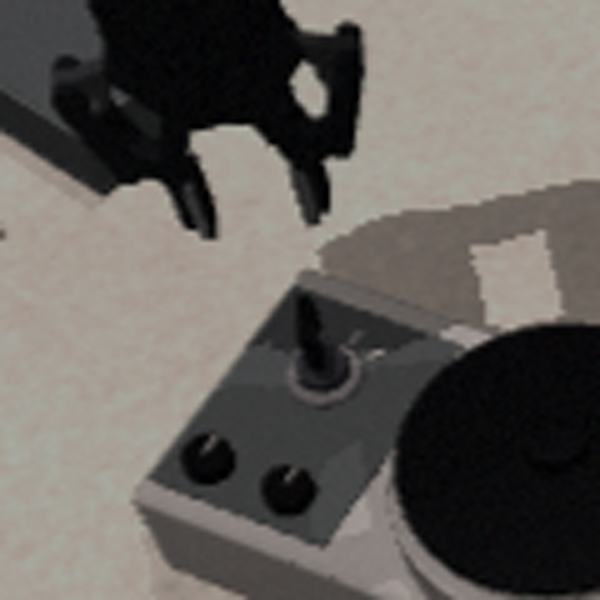

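View pics/a_top.png

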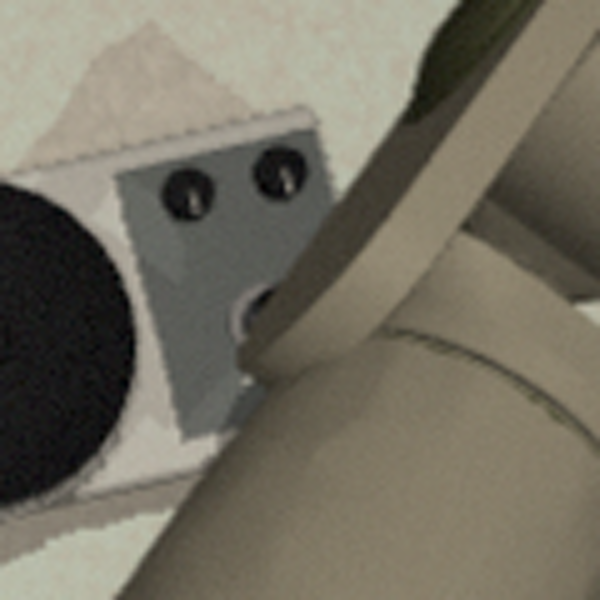

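>>> drive_tool([
  {"jaw": -0.2, "dx": 0.05, "dy": -0.1, "dz": 0.8, "roll": -0.05},
  {"jaw": -0.2, "dx": 0.05, "dy": -0.1, "dz": 0.6, "roll": 0},
  {"jaw": -0.2, "dx": 0, "dy": 0, "dz": 0, "roll": 0},
])

```text
time_s: 4.3
ee_pos: [580.4, -309.9, 173.8]
tcp_rot: [3.128, -0.008, 0.814]
force: [0.5, -0.6, -0.0]
opening: 0.397
```

```bash
python3 nxt.py 580 -312 120 46.6 -0.2; python3 - <<'E'
from plant import *
import cv2
from h import *
for c in ["scene"]:
    im=camera(c)[:,:,::-1]; u,v=map(int,w2px(c,np.array([580,-312,130])));w=40
    cr=im[max(0,v-w):v+w,max(u-w,0):u+w];cv2.imwrite(f"pics/b_{c}.png",cv2.resize(cr,(600,600),interpolation=cv2.INTER_CUBIC));print(c,u-w,v-w)
E
```

```text
t 4.3 p [ 580.4 -309.9  173.8] rpy [179.21  -0.46  46.64] F [ 0.5 -0.6 -0. ] M [-0.02  0.03  0.01] open 0.397 q [-0.67  0.66  1.16  0.01  1.31  0.08]
[{"jaw":-0.2,"dx":-0.03,"dy":0.02,"dz":1,"roll":0.01},{"jaw":-0.2,"dx":-0.04,"dy":0.02,"dz":1,"roll":0},{"jaw":-0.2,"dx":-0,"dy":0.01,"dz":0.15,"roll":0},{"jaw":-0.2,"dx":-0,"dy":-0,"dz":0,"roll":0},{"jaw":-0.2,"dx":-0,"dy":-0,"dz":0,"roll":0}]
scene 107 95
```

View pics/b_scene.png

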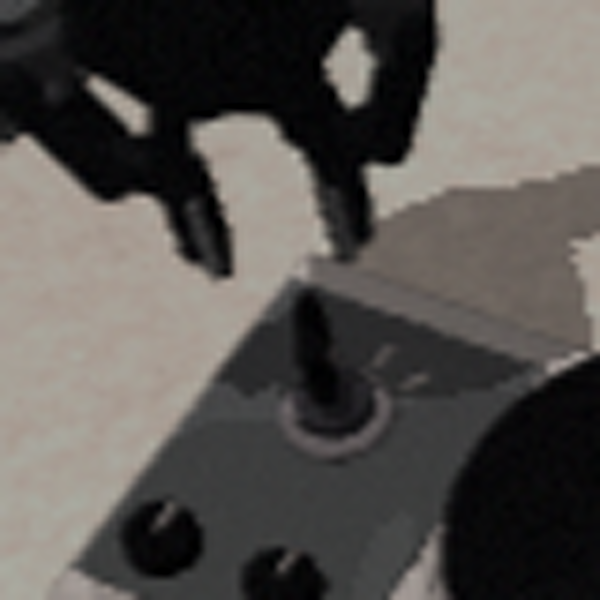

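```bash
python3 - <<'E'
from h import *
for z in(160,163,166): print(z,px2w("scene",107+286/7.5,95+266/7.5,z))
print(w2px("scene",np.array([580.4,-309.9,161.])))
print("key bow",px2w("scene",107+312/7.5,95+335/7.5,110),px2w("scene",107+320/7.5,95+375/7.5,90), px2w("scene",107+308/7.5,95+296/7.5,122))
E
```

```text
160 [ 585.97931935 -303.65338405  160.        ]
163 [ 587.40554903 -301.27189803  163.        ]
166 [ 588.8317787  -298.89041201  166.        ]
(np.float64(144.82030412158036), np.float64(127.62360266351183))
key bow [ 578.99157211 -314.43786639  110.        ] [ 581.07229311 -314.82845561   90.        ] [ 573.02595145 -318.39062858  122.        ]
```

>>> drive_tool([
  {"jaw": -0.2, "dx": -0.05, "dy": 0.05, "dz": 0.8, "roll": 0},
  {"jaw": -0.2, "dx": 0, "dy": 0, "dz": 0.8, "roll": 0},
  {"jaw": -0.2, "dx": 0, "dy": 0, "dz": 0.4, "roll": 0},
  {"jaw": -0.2, "dx": 0, "dy": 0, "dz": 0, "roll": 0},
])

```text
time_s: 4.75
ee_pos: [583.7, -312.8, 131.2]
tcp_rot: [3.116, -0.009, 0.815]
force: [-0.2, -0.8, 0.8]
opening: 0.4
```

```bash
python3 nxt.py 580 -312 106 46.6 -0.2; python3 - <<'E'
from plant import *
import cv2
from h import *
for c in ["scene"]:
    im=camera(c)[:,:,::-1]; u,v=map(int,w2px(c,np.array([580,-312,130])));w=40
    cr=im[max(0,v-w):v+w,max(u-w,0):u+w];cv2.imwrite(f"pics/c_{c}.png",cv2.resize(cr,(600,600),interpolation=cv2.INTER_CUBIC));print(c,u-w,v-w)
E
```

```text
t 4.75 p [ 583.7 -312.8  131.2] rpy [178.51  -0.52  46.72] F [-0.2 -0.8  0.8] M [-0.02  0.07 -0.02] open 0.4 q [-0.67  0.7   1.2   0.01  1.21  0.08]
[{"jaw":-0.2,"dx":-0.08,"dy":-0.13,"dz":1,"roll":0.02},{"jaw":-0.2,"dx":0,"dy":0,"dz":0.01,"roll":0},{"jaw":-0.2,"dx":0,"dy":0,"dz":-0,"roll":0},{"jaw":-0.2,"dx":0,"dy":0,"dz":-0,"roll":0},{"jaw":-0.2,"dx":0,"dy":0,"dz":-0,"roll":0}]
scene 107 95
```

View pics/c_scene.png

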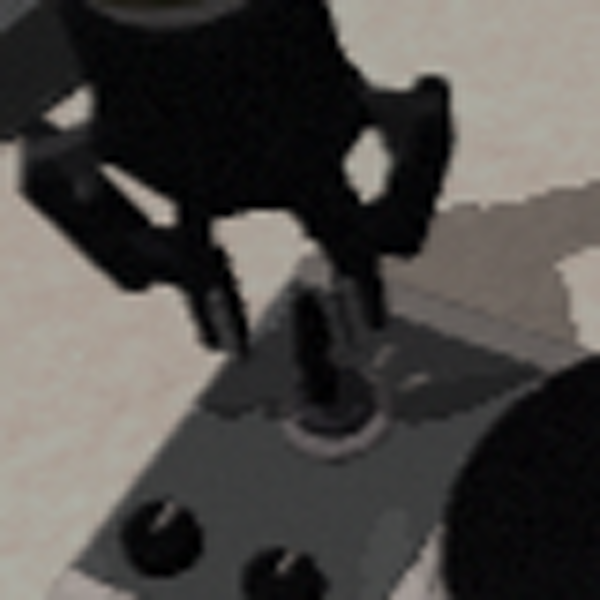

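>>> drive_tool([
  {"jaw": -0.2, "dx": -0.1, "dy": -0.2, "dz": 0.5, "roll": 0},
  {"jaw": -0.2, "dx": 0, "dy": -0.05, "dz": 0.4, "roll": 0},
  {"jaw": -0.2, "dx": 0, "dy": 0, "dz": 0.2, "roll": 0},
  {"jaw": -0.2, "dx": 0, "dy": 0, "dz": 0, "roll": 0},
])

```text
time_s: 5.2
ee_pos: [580.1, -311.9, 108.4]
tcp_rot: [3.107, -0.01, 0.816]
force: [-0.3, -0.3, -0.2]
opening: 0.4
```

```bash
cat > look.py <<'E'
import sys
from plant import *
import cv2
from h import *
for c in ["scene"]:
    im=camera(c)[:,:,::-1]; u,v=map(int,w2px(c,np.array([580,-312,130])));w=40
    cr=im[max(0,v-w):v+w,max(u-w,0):u+w];cv2.imwrite(f"pics/{sys.argv[1]}.png",cv2.resize(cr,(600,600),interpolation=cv2.INTER_CUBIC))
E
python3 nxt.py 580 -312 106 46.6 -0.2;python3 look.py d
```

```text
t 5.2 p [ 580.1 -311.9  108.4] rpy [178.    -0.56  46.74] F [-0.3 -0.3 -0.2] M [0.04 0.02 0.01] open 0.4 q [-0.67  0.71  1.25  0.01  1.15  0.08]
[{"jaw":-0.2,"dx":-0.01,"dy":0,"dz":0.1,"roll":0.02},{"jaw":-0.2,"dx":0,"dy":0,"dz":-0,"roll":0},{"jaw":-0.2,"dx":0,"dy":0,"dz":-0,"roll":0},{"jaw":-0.2,"dx":0,"dy":0,"dz":-0,"roll":0},{"jaw":-0.2,"dx":0,"dy":0,"dz":-0,"roll":0}]
```

View pics/d.png

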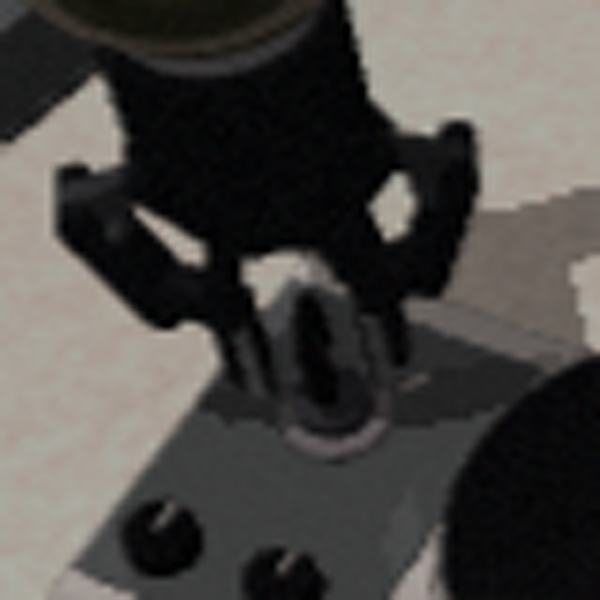

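>>> drive_tool([
  {"jaw": -0.6, "dx": 0, "dy": 0, "dz": 0.05, "roll": 0},
  {"jaw": -0.7, "dx": 0, "dy": 0, "dz": 0, "roll": 0},
  {"jaw": -0.75, "dx": 0, "dy": 0, "dz": 0, "roll": 0},
])

```text
time_s: 5.55
ee_pos: [581.0, -312.4, 108.8]
tcp_rot: [3.104, -0.01, 0.816]
force: [0.3, 0.6, 0.2]
opening: 0.128
```

```bash
python3 nxt.py 580 -312 107 46.6 -1;python3 look.py e
```

```text
t 5.55 p [ 581.  -312.4  108.8] rpy [177.85  -0.57  46.75] F [0.3 0.6 0.2] M [0.06 0.07 0.02] open 0.128 q [-0.67  0.71  1.25  0.01  1.15  0.08]
[{"jaw":-1,"dx":-0.01,"dy":-0.04,"dz":0.07,"roll":0.02},{"jaw":-1,"dx":-0,"dy":0,"dz":0,"roll":0},{"jaw":-1,"dx":-0,"dy":0,"dz":0,"roll":0},{"jaw":-1,"dx":-0,"dy":0,"dz":0,"roll":0},{"jaw":-1,"dx":-0,"dy":0,"dz":0,"roll":0}]
```

View pics/e.png

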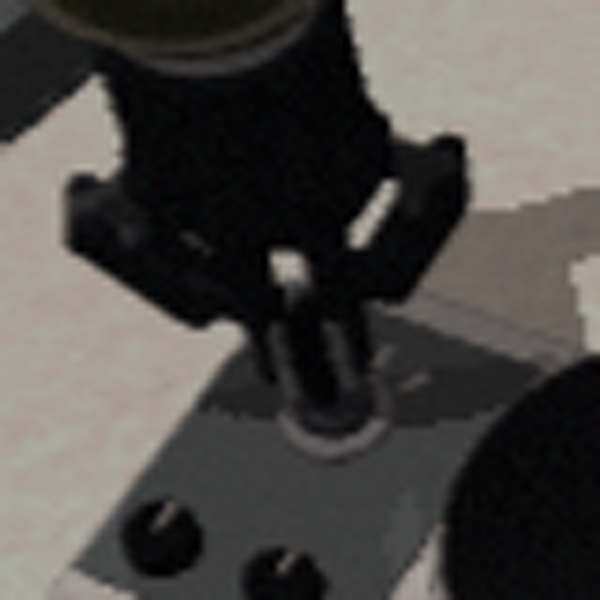

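>>> drive_tool([
  {"jaw": -1, "dx": 0, "dy": 0, "dz": 0, "roll": 0},
  {"jaw": -1, "dx": 0, "dy": 0, "dz": 0, "roll": 0},
])

```text
time_s: 5.8
ee_pos: [580.4, -311.9, 108.9]
tcp_rot: [3.107, -0.01, 0.816]
force: [0.2, -1.1, -0.9]
opening: 0.094
```

```bash
python3 nxt.py 580 -312 107 46.6 -1
```

```text
t 5.8 p [ 580.4 -311.9  108.9] rpy [177.99  -0.56  46.76] F [ 0.2 -1.1 -0.9] M [0.16 0.2  0.01] open 0.094 q [-0.67  0.71  1.25  0.01  1.15  0.08]
[{"jaw":-1,"dx":-0.01,"dy":-0.01,"dz":0.08,"roll":0.03},{"jaw":-1,"dx":-0,"dy":0,"dz":-0,"roll":0},{"jaw":-1,"dx":-0,"dy":0,"dz":-0,"roll":0},{"jaw":-1,"dx":-0,"dy":0,"dz":-0,"roll":0},{"jaw":-1,"dx":-0,"dy":0,"dz":-0,"roll":0}]
```

>>> drive_tool([
  {"jaw": -1, "dx": 0, "dy": 0, "dz": 0, "roll": 0.5},
  {"jaw": -1, "dx": 0, "dy": 0, "dz": 0, "roll": 0.8},
  {"jaw": -1, "dx": 0, "dy": 0, "dz": 0, "roll": 0.8},
  {"jaw": -1, "dx": 0, "dy": 0, "dz": 0, "roll": 0.8},
])

```text
time_s: 6.2
ee_pos: [580.3, -311.9, 108.9]
tcp_rot: [3.112, -0.02, 0.502]
force: [-0.5, -0.2, 0.7]
opening: 0.094
```

```bash
python3 nxt.py 580.2 -312 108.9 -22.2 -1
```

```text
t 6.2 p [ 580.3 -311.9  108.9] rpy [178.28  -1.14  28.79] F [-0.5 -0.2  0.7] M [0.29 0.45 0.05] open 0.094 q [-0.67  0.71  1.25  0.01  1.15  0.39]
[{"jaw":-1,"dx":-0.01,"dy":0,"dz":0,"roll":1},{"jaw":-1,"dx":0,"dy":0,"dz":0,"roll":1},{"jaw":-1,"dx":0,"dy":-0,"dz":0,"roll":1},{"jaw":-1,"dx":0,"dy":-0,"dz":0,"roll":1},{"jaw":-1,"dx":0,"dy":-0,"dz":0,"roll":1}]
```

Forces are tiny; continuing.

>>> drive_tool([
  {"jaw": -1, "dx": 0, "dy": 0, "dz": 0, "roll": 1},
  {"jaw": -1, "dx": 0, "dy": 0, "dz": 0, "roll": 1},
  {"jaw": -1, "dx": 0, "dy": 0, "dz": 0, "roll": 1},
  {"jaw": -1, "dx": 0, "dy": 0, "dz": 0, "roll": 1},
])

```text
time_s: 6.6
ee_pos: [580.2, -311.9, 108.9]
tcp_rot: [3.123, -0.03, 0.067]
force: [-0.1, -0.2, 1.0]
opening: 0.096
```

```bash
python3 nxt.py 580.2 -312 108.9 -22.2 -1
```

```text
t 6.6 p [ 580.2 -311.9  108.9] rpy [178.93  -1.71   3.83] F [-0.1 -0.2  1. ] M [0.22 0.41 0.12] open 0.096 q [-0.67  0.71  1.25  0.01  1.15  0.83]
[{"jaw":-1,"dx":0,"dy":0.01,"dz":-0,"roll":1},{"jaw":-1,"dx":0,"dy":-0.01,"dz":-0,"roll":1},{"jaw":-1,"dx":0,"dy":0,"dz":-0,"roll":1},{"jaw":-1,"dx":0,"dy":0,"dz":-0,"roll":1},{"jaw":-1,"dx":0,"dy":0,"dz":-0,"roll":0.34}]
```

>>> drive_tool([
  {"jaw": -1, "dx": 0, "dy": 0, "dz": 0, "roll": 1},
  {"jaw": -1, "dx": 0, "dy": 0, "dz": 0, "roll": 1},
  {"jaw": -1, "dx": 0, "dy": 0, "dz": 0, "roll": 1},
  {"jaw": -1, "dx": 0, "dy": 0, "dz": 0, "roll": 0.7},
])

```text
time_s: 7.0
ee_pos: [580.0, -311.8, 108.9]
tcp_rot: [3.136, -0.034, -0.337]
force: [-0.4, 0.2, 1.0]
opening: 0.093
```

```bash
python3 nxt.py 580.2 -312 108.9 -22.2 -1
```

```text
t 7.0 p [ 580.  -311.8  108.9] rpy [179.66  -1.94 -19.31] F [-0.4  0.2  1. ] M [0.23 0.45 0.1 ] open 0.093 q [-0.67  0.71  1.25  0.01  1.15  1.23]
[{"jaw":-1,"dx":0.01,"dy":0.01,"dz":-0,"roll":0.48},{"jaw":-1,"dx":-0,"dy":-0,"dz":-0,"roll":0},{"jaw":-1,"dx":-0,"dy":-0,"dz":-0,"roll":0},{"jaw":-1,"dx":-0,"dy":-0,"dz":-0,"roll":0},{"jaw":-1,"dx":-0,"dy":-0,"dz":-0,"roll":0}]
```

>>> drive_tool([
  {"jaw": -1, "dx": 0, "dy": 0, "dz": 0, "roll": 0.5},
  {"jaw": -1, "dx": 0, "dy": 0, "dz": 0, "roll": 0.3},
])

```text
time_s: 7.2
ee_pos: [580.0, -311.7, 108.9]
tcp_rot: [3.138, -0.034, -0.424]
force: [-1.0, 0.4, 1.1]
opening: 0.092
```

```bash
python3 nxt.py 580.2 -312 108.9 -22.2 -1
```

```text
t 7.2 p [ 580.  -311.7  108.9] rpy [179.79  -1.94 -24.28] F [-1.   0.4  1.1] M [0.18 0.54 0.9 ] open 0.092 q [-0.67  0.71  1.24  0.01  1.15  1.32]
[{"jaw":-1,"dx":0.01,"dy":0.01,"dz":0,"roll":-0.35},{"jaw":-1,"dx":0,"dy":-0,"dz":0,"roll":0},{"jaw":-1,"dx":0,"dy":-0,"dz":0,"roll":0},{"jaw":-1,"dx":0,"dy":-0,"dz":0,"roll":0},{"jaw":-1,"dx":0,"dy":-0,"dz":0,"roll":0}]
```

>>> drive_tool([
  {"jaw": -1, "dx": 0, "dy": 0, "dz": 0, "roll": 0.05},
  {"jaw": -1, "dx": 0, "dy": 0, "dz": 0, "roll": 0.05},
  {"jaw": -1, "dx": 0, "dy": 0, "dz": 0, "roll": 0.05},
  {"jaw": -1, "dx": 0, "dy": 0, "dz": 0, "roll": 0},
])

```text
time_s: 7.6
ee_pos: [580.0, -311.7, 108.9]
tcp_rot: [3.137, -0.034, -0.434]
force: [0.3, 0.6, 0.8]
opening: 0.094
```

```bash
python3 nxt.py 580.2 -312 108.9 -22.2 -1; python3 look.py f
```

```text
t 7.6 p [ 580.  -311.7  108.9] rpy [179.72  -1.92 -24.88] F [0.3 0.6 0.8] M [0.18 0.55 1.05] open 0.094 q [-0.67  0.71  1.24  0.    1.15  1.33]
[{"jaw":-1,"dx":0.01,"dy":0.01,"dz":0,"roll":-0.45},{"jaw":-1,"dx":0,"dy":-0,"dz":0,"roll":0},{"jaw":-1,"dx":0,"dy":-0,"dz":0,"roll":0},{"jaw":-1,"dx":0,"dy":-0,"dz":0,"roll":0},{"jaw":-1,"dx":0,"dy":-0,"dz":0,"roll":0}]
```

View pics/f.png

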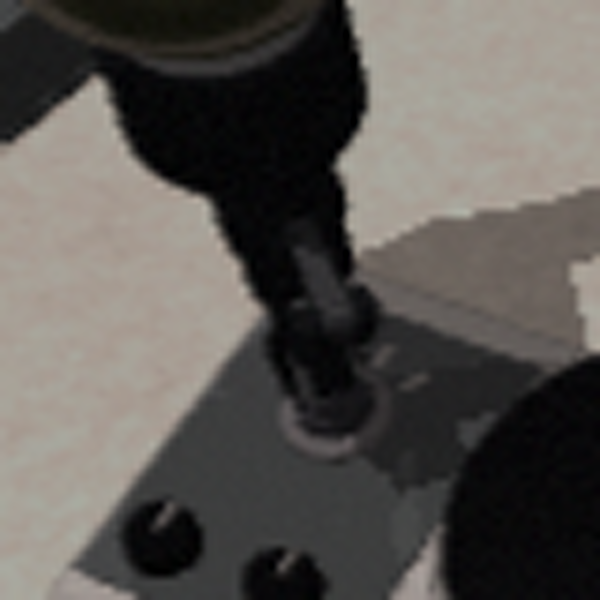

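>>> drive_tool([
  {"jaw": 0.1, "dx": 0, "dy": 0, "dz": 0, "roll": 0},
  {"jaw": 0.1, "dx": 0, "dy": 0, "dz": 0, "roll": 0},
  {"jaw": 0.1, "dx": 0, "dy": 0, "dz": 0, "roll": 0},
  {"jaw": 0.1, "dx": 0, "dy": 0, "dz": 0, "roll": 0},
  {"jaw": 0.1, "dx": 0, "dy": 0, "dz": 0, "roll": 0},
])

```text
time_s: 8.15
ee_pos: [580.5, -312.3, 109.1]
tcp_rot: [3.138, -0.036, -0.439]
force: [-0.3, 0.3, -0.8]
opening: 0.55
```

```bash
python3 nxt.py 580.2 -312 200 -22.2 0.1; python3 look.py g
```

```text
t 8.15 p [ 580.5 -312.3  109.1] rpy [179.8   -2.07 -25.17] F [-0.3  0.3 -0.8] M [-0.03  0.06  0.04] open 0.55 q [-0.67  0.71  1.24  0.01  1.15  1.34]
[{"jaw":0.1,"dx":-0,"dy":-0,"dz":-1,"roll":-0.5},{"jaw":0.1,"dx":-0.01,"dy":-0,"dz":-1,"roll":0},{"jaw":0.1,"dx":-0,"dy":-0,"dz":-1,"roll":0},{"jaw":0.1,"dx":-0,"dy":-0.01,"dz":-0.64,"roll":0},{"jaw":0.1,"dx":-0,"dy":0,"dz":0,"roll":0}]
```

View pics/g.png

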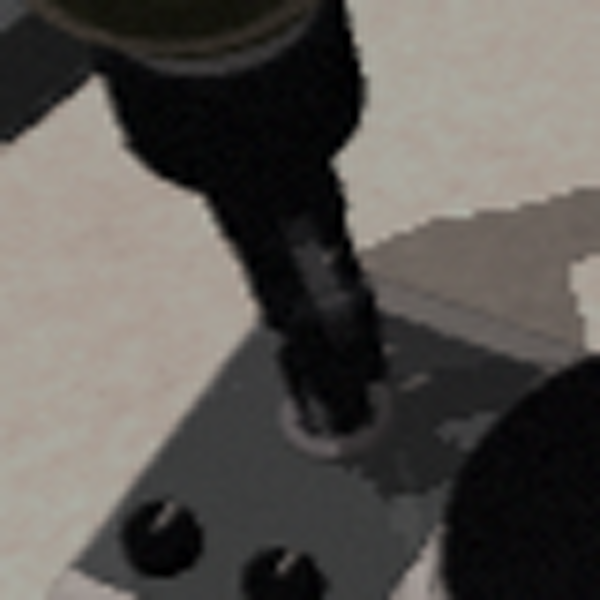

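>>> drive_tool([
  {"jaw": 0.1, "dx": 0, "dy": 0, "dz": -0.4, "roll": 0},
  {"jaw": 0.1, "dx": 0, "dy": 0, "dz": -0.6, "roll": 0},
  {"jaw": 0.1, "dx": 0, "dy": 0, "dz": -0.8, "roll": 0},
  {"jaw": 0.1, "dx": 0, "dy": 0, "dz": -1, "roll": 0},
  {"jaw": 0.1, "dx": 0, "dy": 0, "dz": -1, "roll": 0},
])

```text
time_s: 8.7
ee_pos: [576.6, -309.8, 208.5]
tcp_rot: [3.139, -0.033, -0.44]
force: [-0.6, 0.7, -0.3]
opening: 0.552
```

>>> drive_tool([
  {"jaw": 0.1, "dx": -1, "dy": 0, "dz": -0.8, "roll": 0},
  {"jaw": 0.1, "dx": -1, "dy": 0, "dz": -0.4, "roll": 0},
  {"jaw": 0.1, "dx": -1, "dy": 0, "dz": 0, "roll": 0},
  {"jaw": 0.1, "dx": -1, "dy": 0, "dz": 0, "roll": 0},
  {"jaw": 0.1, "dx": -1, "dy": 0, "dz": 0, "roll": 0},
])

```text
time_s: 9.2
ee_pos: [461.3, -255.9, 245.9]
tcp_rot: [3.135, -0.049, -0.439]
force: [0.1, -0.3, 0.5]
opening: 0.552
```

```bash
python3 nxt.py 580.2 -312 200 -22.2 0.1; python3 look.py h; python3 - <<'E'
from plant import camera
import cv2
cv2.imwrite("pics/h_top.png",camera("top")[:,:,::-1])
im=cv2.imread("pics/h_top.png");cv2.imwrite("pics/h_topc.png",cv2.resize(im[117:217,319:419],(600,600),interpolation=cv2.INTER_CUBIC))
E
```

```text
t 9.2 p [ 461.3 -255.9  245.9] rpy [179.6   -2.82 -25.15] F [ 0.1 -0.3  0.5] M [ 0.02 -0.01 -0.04] open 0.552 q [-0.73  0.29  1.53  0.01  1.28  1.28]
[{"jaw":0.1,"dx":1,"dy":0,"dz":0.35,"roll":-0.49},{"jaw":0.1,"dx":1,"dy":0.05,"dz":0.35,"roll":0},{"jaw":0.1,"dx":1,"dy":0.06,"dz":0.35,"roll":0},{"jaw":0.1,"dx":1,"dy":0.05,"dz":0.35,"roll":0},{"jaw":0.1,"dx":1,"dy":0.06,"dz":0.35,"roll":0}]
```

View pics/h.png

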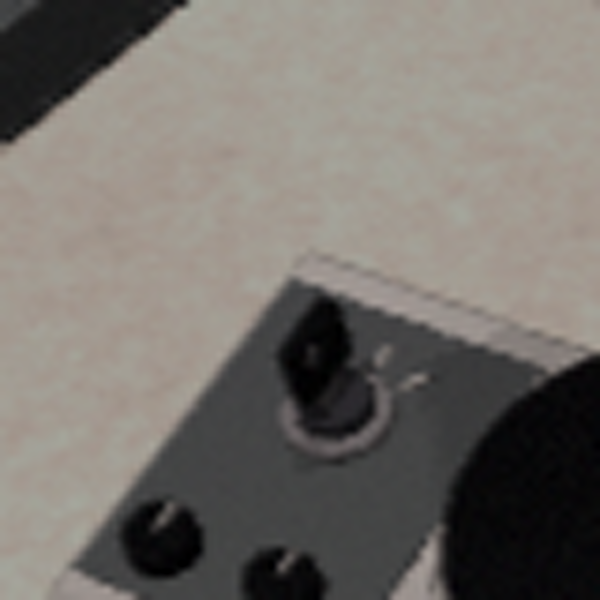

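View pics/h_topc.png

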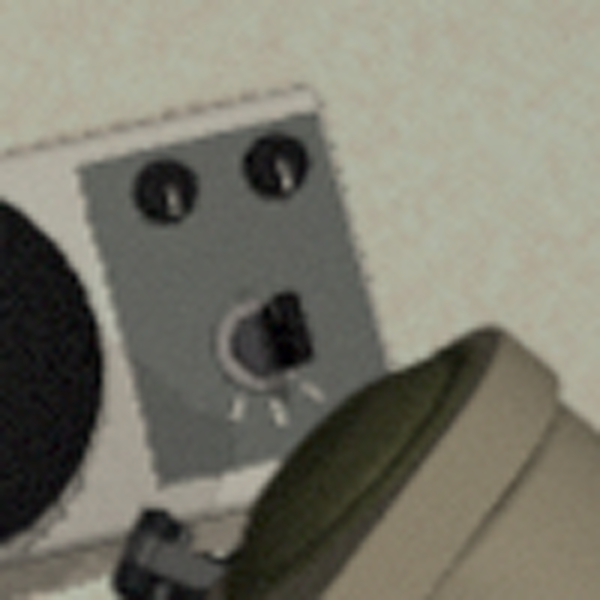

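```bash
python3 - <<'E'
from plant import *
print(hand_in())
E
```

```text
the job is handed in; nothing more can be done
None
```

I started the centrifuge and handed the job in at about 9.3 s of the 32 s allowed. Its key is now at run with nothing touching it.

- **Turn:** I gripped the key and turned it clockwise past run to the start stop. The wrist torque rose from about 0.1 to 1.0 N m against the stop, at a tool yaw of about -24°, compared with -22° estimated for start.
- **Hold:** I kept it at the stop for about half a second, then opened the jaws, let it spring back, and backed away upward and toward the robot.
- **Last checks:** Both cameras show the bow lying along the machine's x, in line with the run mark. The wrist force read under 1 N afterwards, and about 1.5 N at most in the readings during the job. The arm's path stayed clear of the shaker.
- **Small disagreements:** The gripper's tilt drifted by 2 to 3° over the moves, with no visible effect. My drum-centre estimate was about 5 mm off what the key position implies, so I located the key from its collar and dials and the trained networks' results instead.

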